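Clamp the substrate carrier in the print jig

ROBOT

A 6-joint arm with a two-finger parallel gripper is mounted at the origin on a cart in front of the work surface, level with it; the furniture and walls round the work are solid. World frame = base frame: x ahead of the robot, y to its left, z up, the work surface at z = 0. Lengths are in m, angles in rad, forces in N, time in s.
With the tool pointing down it reaches from about 0.325 to 0.925 m from the base axis. Payload 3.1 kg.
Tool frame: the origin (TCP) lies midway between the tips of the shut fingers; the grasp point (between the pads) lies 19 mm behind it; z points along the fingers, y is the line along which they close (so a half turn about z gives the same grasp; the last joint's range is limited). The gripper opens to 85 mm and grips with 20 to 120 N. Pads are 22 mm wide; open, the fingers measure 114 mm over their backs; the gripper's body (76 mm by 85 mm) begins 54 mm behind the grasp point. The pads swing forward as they close: fully open they stand 13 mm farther back than shut.
Start: joints at [-1.363, 0.217, 1.613, -0, 1.311, -0.112], TCP at [0.197, -0.593, 0.231] pointing down, gripper open.
Joint ranges: [-2.75, 2.75], [-0.78, 2.1], [0.31, 2.55], [-1.13, 4.27], [0.13, 2.63], [-2.58, 2.58]. Speed limits (rad/s): [2.79, 2.79, 3.14, 3.14, 3.14, 3.14].

INTERFACE

Orientations are given as a unit quaternion [w, x, y, z].
In Python, from rig import sense, imaging, ctrl, models gives the robot as it stands.
- The arm moves only by the shell command python3 -m crank 'ROWS'. ROWS is a JSON object of lists of equal length, an entry for each row: "travel": the shift along the tool's x, y, z normalised to -1 to 1, where 1 is 500 mm, a list of three; "delta_rot": the turn, a rotation vector about the tool's x, y, z normalised to -1 to 1, where 1 is pi rad, a list of three; "hand": the finger opening in mm, from 0 to 85.4. A call has exactly 5 rows; each row is the pose to reach, as a shift and turn from the pose commanded when the call began, along the tool's axes at that moment, turning the shorter way round; what a row does not reach only later rows make up. A row lasts 1/8 s, in which the tool goes at most 62.5 mm and 10.7 degrees, less where a joint would pass 70% of its speed; a pose out of reach is approached as far as the arm can. A call with a number of a shift or a turn outside -1 to 1 is refused whole. A call with a gripper value outside its range is refused whole. The fingers move at their own pace and stop on an object; the grip force is fixed at half the most. Time passes only in rows, so rows that repeat a pose let the fingers close, or fill a call up. It gives the time, the measured TCP pose, the force, the opening and the grip force at its end, in the units of the state.
- sense(): the state, without advancing time (a new reading comes with each control period).
- imaging.grab_frame(name): name is "side" or "top"; returns a dict with "pixels" (400x640x3 uint8, blue, green, red), "fov_y" (degrees; the focal length in pixels is half the picture's height over the tangent of half this angle, whatever the lens; pixels are square), "cx", "cy" (the principal point, pixels), "R" (3x3) and "t" (3): a world point X has camera coordinates R X + t. Camera axes: x right, y down, z forward; pixel columns grow to the right and rows downward; lengths in m; the calibration is good to about 2 mm. A picture is of the moment at which its call begins. There is no depth.
- ctrl.sign_off(): hands the job in; it is judged then, once.
Trained networks look in a picture, given as the dict that the camera call returned (one of the last four; its "shot" number tells which), for a name from the list of things; names that differ only in an ending like _2 or _b are one class to them, and where a whole thing is asked for, a point or a joint stands for the part that bears it (a point fixed in the world has none). Each returns a list of dicts, best first, with "confidence" (0 to 1); they miss things now and then, are a little off and sometimes report something else, mostly with a low value. They report only what shows in the picture. A call takes as long as a camera call.
- models.outline_of(picture, query): "region" (400x640 bool, what is visible of it) and "point" ([column, row] in pixels, amid what is visible of it).
The state is a dict: "clock": time; "joint_pos": joint angles; "joint_velocities": joint speeds; "tau": joint torques, N m; "tool_pos": TCP position; "tool_rot": TCP orientation; "contact_force": force on the tool from outside, world axes, zero at the start; "ft_torque": the same for the moment, N m; "finger_gap": opening from 0.0 (shut) to 1.0 (fully open); "grasp_force": force on a finger pad.
Only numpy, scipy, OpenCV 4.12 (cv2) and the standard library are available. Lean on these libraries where they do the work, as an engineer would, in place of code of your own. Each camera call takes 0.05 s, during which the arm holds its last target. There are 200 camera calls.

TASK

Get the paste-printing jig ready: by its upright post, push the flat substrate carrier along the guide rails until its fork is fully home against the two stop dowels, then turn the knurled thumbscrew clockwise until its swivel pad seats on the fork and the resistance rises. Stop there, lightly finger-tight, and let go: the carrier must be held, but over-tightening cracks the ceramic blank. Leave the other things on the bench where they are.

Things in the scene. Friction and masses are not known exactly. Their poses are not given: they have to be found in the camera images.
- jig: Print jig, fixed: grey base plate 200 x 100 mm, top face 12 mm above the bench. Origin: centre of its underside; +x is the way the carrier is pushed home, z up. Steel guide rails along both long sides, inner faces at y = +-36.5 mm, tops 23 mm above the bench. Thumbscrew axis at x = 50 mm, y = 0.
- stops (a point): Point on the jig midway between the two upright steel stop dowels (each 10 mm thick, at y = +-22 mm, tops 21 mm above the bench), on their near faces, 16 mm above the bench: the fork's end face meets it when home. The carrier's origin is then at x = 12 mm of the jig.
- carrier: Substrate carrier, loose, about 0.75 kg: aluminium plate 120 (x) x 70 (y) x 8 mm lying between the rails with 1.5 mm play each side, 32 to 44 mm short of home. Origin: centre of its underside, axes as the jig's. Its +x end is a fork: open slot 13 mm wide, 30 mm long, round the screw's 8 mm stem. A white ceramic blank 50 x 50 x 1.4 mm lies on it.
- post (a point): The carrier's post: upright steel pin 14 mm thick, 30 mm high, standing on the plate 48 mm behind the carrier's origin. This point is its centre, half-way up, 35 mm above the bench.
- head (a point): Nominal centre, a point of the jig, of the thumbscrew's knurled steel head: upright cylinder 28 mm across, 26 mm high. The screw was left unscrewed by an unknown amount: the real head is up to 1.4 mm higher or lower. Fingertips may reach 18 mm below this point. Turned clockwise from above, the head sinks 1.6 mm per rad (10 mm a turn).
- seat (a point): Point of the jig on the screw's axis, 20 mm above the bench, where the screw's swivel pad (30 mm across, does not turn) meets the fork, 1 to 2.8 rad from the start. The free screw drags with a steady 0.16 Nm; once seated the torque climbs 0.4 to 0.6 Nm per rad, also seen as a shift of the torque read at rest after each small turn. A climb of 0.05 to 0.15 Nm is right, 0.24 cracks.
- ink_jar: Small white jar with a screw lid, 43 mm across, 46 mm high, beside the jig; leave it. Origin: centre of its underside.
- hex_key: Hex key, 78 x 28 x 5 mm, lying beside the jig; leave it. Origin: centre of its underside.
- substrates: Taped stack of white ceramic blanks, 80 x 55 x 11 mm, beside the jig; leave it. Origin: centre of its underside.
- petri: Petri dish with its lid, 69 mm across, 15 mm high, near the bench's edge; leave it. Origin: centre of its underside.

How it is judged:
On the way, in this order (a step that is already met when the one before it is completed fails the run):
1. the carrier is pushed fully home against the stop dowels while the thumbscrew is still clear of it (x of carrier in the frame of jig above 0.01 m and contact force between screw_c1 and carrier below 2 N), for 0.2 s.
2. the thumbscrew's pad is seated on the carrier (contact force between screw_c1 and carrier above 15 N), for 0.2 s.
At the end, for the whole second after the job is handed in: The carrier lies flat in the rails within 2 mm of fully home against the stop dowels, and the thumbscrew's pad presses on it with 15 to 150 N; carrier and screw at rest (x of carrier in the frame of jig above 0.01 m and angle between carrier's own z axis and vertical below 0.04 rad and contact force between screw_c1 and carrier between 15 and 150 N and linear speed of carrier below 0.01 m/s); the robot touches nothing.
It fails at once if the thumbscrew is over-tightened: its pad presses on the carrier with more than 150 N (contact force between screw_c1 and carrier above 150 N).
It fails at once if the small jar beside the jig is shoved more than 15 mm (distance of ink_jar from where it was at the start of the episode above 0.015 m).
It fails at once if the hex key beside the jig is shoved more than 15 mm (distance of hex_key from where it was at the start of the episode above 0.015 m).
It fails at once if the stack of blanks beside the jig is shoved more than 15 mm (distance of substrates from where it was at the start of the episode above 0.015 m).
It fails at once if the petri dish beside the jig is shoved more than 15 mm (distance of petri from where it was at the start of the episode above 0.015 m).
It also fails if it takes over 72 s, if anything falls off the work surface, if the arm or the gripper's body presses on something with over 40 N, if the wrist force passes 120 N, or if a joint passes its speed limit or range.

## Working session

There is one attempt and no reset: what is moved stays moved. The work goes in short steps, Python scripts to look and compute and a shell command to move; the robot and the scene stay as the last step left them, time stands still between calls to the robot, and variables do not carry over. Pictures are saved under pics/ and viewed, at most 10 in all, crops included, and the job is handed in when it is done.

```bash
mkdir -p pics; cat > h.py <<'E'
import numpy as np, cv2
from rig import sense, imaging, ctrl, models
def K(p):
    f=200/np.tan(np.radians(p["fov_y"])/2); return f
def proj(p,X):
    c=np.array(p["R"])@np.array(X)+np.array(p["t"]); f=K(p)
    return np.array([p["cx"]+f*c[0]/c[2], p["cy"]+f*c[1]/c[2]])
def onz(p,uv,z):
    f=K(p);R=np.array(p["R"]);t=np.array(p["t"])
    d=R.T@np.array([(uv[0]-p["cx"])/f,(uv[1]-p["cy"])/f,1]);o=-R.T@t
    return o+d*(z-o[2])/d[2]
E
python3 - <<'E'
from h import *
for n in("top","side"):
    p=imaging.grab_frame(n); cv2.imwrite(f"pics/{n}0.png",p["pixels"])
    print(n,p["fov_y"],p["cx"],p["cy"],-np.array(p["R"]).T@p["t"])
    for q in("jig","carrier","post","head","ink_jar","hex_key","substrates","petri"):
        for r in models.outline_of(p,q)[:2]:
            print(q,round(r["confidence"],2),r["point"],r["region"].sum(),[ (int(a.min()),int(a.max())) for a in np.nonzero(r["region"])[::-1]],onz(p,r["point"],.012).round(3))
print(sense())
E
```

```text
top 46.39270783643897 313.6888879328109 199.6161215785173 [0.3131793  0.25647366 1.13471955]
jig 0.65 [305.9, 176.3] 1730 [(284, 325), (156, 236)] [0.585 0.278 0.012]
carrier 0.57 [307.6, 203.5] 1342 [(290, 319), (181, 230)] [0.516 0.275 0.012]
post 0.95 [308.0, 209.5] 1306 [(291, 320), (181, 230)] [0.501 0.274 0.012]
head 0.77 [308.2, 179.0] 1943 [(284, 326), (156, 236)] [0.578 0.272 0.012]
ink_jar 0.66 [384.2, 256.4] 663 [(371, 399), (242, 270)] [0.385 0.093 0.012]
ink_jar 0.57 [348.5, 158.0] 280 [(343, 360), (150, 169)] [0.63  0.171 0.012]
substrates 0.69 [259.3, 165.2] 642 [(243, 277), (149, 180)] [0.615 0.393 0.012]
petri 0.71 [261.0, 165.6] 656 [(243, 277), (148, 180)] [0.614 0.389 0.012]
petri 0.58 [384.3, 256.5] 666 [(371, 399), (242, 270)] [0.384 0.093 0.012]
side 52.75900112400735 317.5340585102608 195.46718472105576 [0.49470184 1.0099214  0.59457736]
jig 0.67 [288.7, 219.3] 1783 [(260, 348), (193, 232)] [0.577 0.297 0.012]
carrier 0.67 [315.7, 211.0] 903 [(291, 342), (202, 221)] [0.516 0.265 0.012]
post 0.56 [321.5, 211.4] 988 [(290, 343), (201, 222)] [0.503 0.266 0.012]
h
[... 543 characters left out ...]
 0.9, 'joint_pos': array([-1.36321587e+00,  2.16840105e-01,  1.61340844e+00, -3.77455267e-07,
        1.31128159e+00, -1.12173785e-01]), 'joint_velocities': array([-0.00099157,  0.00078063, -0.00126991, -0.00046155, -0.00060581,
        0.00084752]), 'tau': array([-2.31540525e-04, -3.96878386e+01, -3.04263783e+01, -1.51747358e-04,
        6.04883971e-04,  2.61234362e-06]), 'tool_pos': array([ 0.19649822, -0.59332461,  0.23133304]), 'tool_rot': array([3.12299825e-05, 9.87246845e-01, 1.59196944e-01, 1.30828818e-06]), 'contact_force': array([-0.19781396,  0.40776169,  0.46133659]), 'ft_torque': array([ 0.00091078, -0.07091182,  0.03625604]), 'grasp_force': 0.0, 'finger_gap': 0.9987002264177894}
```

View pics/top0.png

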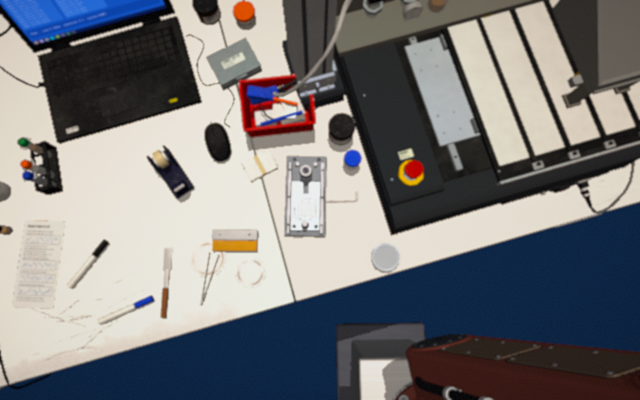

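View pics/side0.png

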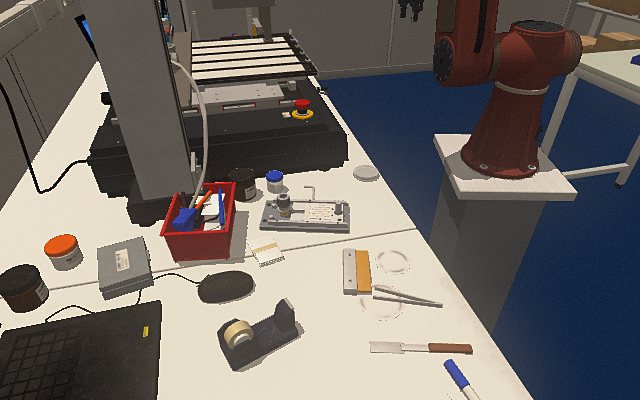

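The top view shows the jig at about (305,196), running along the image's vertical axis with the screw at the top, about (306,170). The hex key is at (345,196), the jar at (352,158) and the petri dish at (385,257). I'll zoom in and fit a pose.

```bash
python3 - <<'E'
from h import *
for n,(a,b,c,d) in dict(top=(265,375,145,245),side=(245,385,160,245)).items():
    p=imaging.grab_frame(n); im=p["pixels"][c:d,a:b]
    s=5 if n=="side" else 6
    cv2.imwrite(f"pics/{n}1.png",cv2.resize(im,None,fx=s,fy=s,interpolation=cv2.INTER_CUBIC))
    m=models.outline_of(p,"jig")[0]["region"].astype(np.uint8)
    h=models.outline_of(p,"head")[0]["region"].astype(np.uint8)|m
    if n=="top":
        c=max(cv2.findContours(h,0,1)[0],key=cv2.contourArea)
        r=cv2.minAreaRect(c); print(r)
        bx=cv2.boxPoints(r); w=np.array([onz(p,u,.012) for u in bx]);print(w.round(4)); print(w.mean(0), np.linalg.norm(np.diff(w,axis=0),axis=1))
E
```

```text
((304.93267822265625, 195.97340393066406), (41.41777420043945, 80.61553192138672), 0.9710219502449036)
[[0.4377 0.3338 0.012 ]
 [0.6393 0.3297 0.012 ]
 [0.6357 0.2265 0.012 ]
 [0.4344 0.2339 0.012 ]]
[0.53680294 0.28097297 0.012     ] [0.20162705 0.10327579 0.20144627]
```

View pics/top1.png

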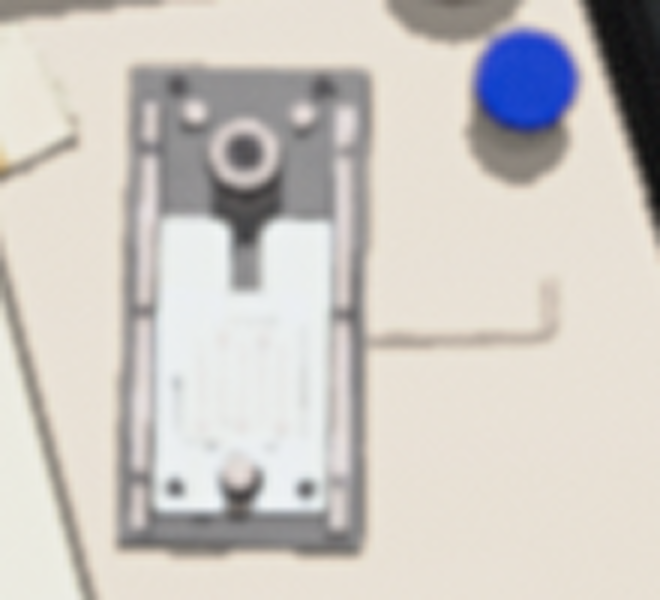

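View pics/side1.png

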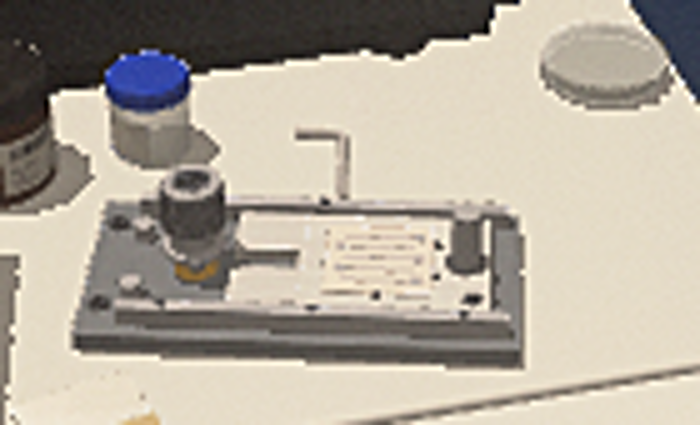

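The crops show the jig plate's corners, the dowels, the head (top-crop 244,150) and the post (240,467). The carrier is about 35 mm short of home. The hex key's long leg points at the jig on its -y side. Next is a joint least-squares fit.

```bash
python3 - <<'E'
from h import *
from scipy.optimize import least_squares
P={n:imaging.grab_frame(n) for n in("top","side")}
def px(n,c):
    return np.array([265+c[0]/6-.42,145+c[1]/6-.42]) if n=="top" else np.array([245+c[0]/5-.4,160+c[1]/5-.4])
T=[("top",(132,66),(.1,.05,.012)),("top",(370,71),(.1,-.05,.012)),("top",(118,547),(-.1,.05,.012)),("top",(362,553),(-.1,-.05,.012)),
("top",(193,112),(.077,.022,.021)),("top",(303,115),(.077,-.022,.021)),
("side",(75,338),(.1,.05,.012)),("side",(523,352),(-.1,.05,.012)),("side",(131,283),(.077,.022,.021))]
H=[("top",(244,150)),("side",(190,183))]; Q=[("top",(240,465)),("side",(467,213))]
def W(x,q):
    c,s=np.cos(x[2]),np.sin(x[2]); return np.array([x[0]+c*q[0]-s*q[1],x[1]+s*q[0]+c*q[1],q[2]])
def f(x):
    r=[proj(P[n],W(x,q))-px(n,c) for n,c,q in T]
    r+=[proj(P[n],W(x,(.05,0,x[3])))-px(n,c) for n,c in H]
    r+=[proj(P[n],W(x,(x[4],0,.05)))-px(n,c) for n,c in Q]
    return np.concatenate(r)
s=least_squares(f,[.537,.281,0,.06,-.07],loss="soft_l1")
x=s.x;print("jig",x.round(4));print(s.fun.reshape(-1,2).round(2))
print("head",W(x,(.05,0,x[3])),"post",W(x,(x[4],0,.035)))
for n in P: # independent: tri head
    print(n,onz(P[n],px(n,dict(H)[n]),x[3]),onz(P[n],px(n,dict(Q)[n]),.05))
# key, jar clearances
print("key",[onz(P["top"],px("top",c),.003).round(3) for c in((550,285),(550,335),(372,343))],"jar",onz(P["top"],px("top",(527,80)),.046))
E
```

```text
jig [ 0.538   0.2795 -0.0329  0.0634 -0.0726]
[[-0.27 -0.39]
 [ 0.16 -0.62]
 [-0.27 -0.65]
 [ 0.48 -0.96]
 [ 0.42  0.09]
 [-0.07 -0.14]
 [ 0.04  0.02]
 [ 0.45  0.44]
 [ 0.69  0.34]
 [ 0.22  0.24]
 [ 1.   -0.12]
 [-0.06 -0.06]
 [ 0.05  0.45]]
head [0.58799189 0.27785497 0.06343571] post [0.46543341 0.28188543 0.035     ]
top [0.5885959  0.27836377 0.06343571] [0.46527815 0.28175115 0.05      ]
side [0.59019844 0.2783606  0.06343571] [0.46550741 0.28017815 0.05      ]
key [array([0.545, 0.154, 0.003]), array([0.524, 0.155, 0.003]), array([0.522, 0.228, 0.003])] jar [0.62014629 0.16451746 0.046     ]
```

```bash
cat >> h.py <<'E'
def head(s=None):
    s=s or sense(); q=s["tool_rot"]; return 2*np.arctan2(q[2],q[1])
def go(x,y,z,h):
    from scipy.spatial.transform import Rotation as Ro
    s=sense(); q=s["tool_rot"]; R=Ro.from_quat([q[1],q[2],q[3],q[0]])
    T=Ro.from_quat([np.cos(h/2),np.sin(h/2),0,0])
    d=R.inv().apply(np.array([x,y,z])-s["tool_pos"])/.5
    r=(R.inv()*T).as_rotvec()/np.pi
    print("t",round(s["clock"],2),"pos",s["tool_pos"].round(4),"h",round(head(s),3),"F",s["contact_force"].round(1),"M",s["ft_torque"].round(3),"j6",round(s["joint_pos"][5],2))
    print("travel",d.round(4),"rot",r.round(4))
E
python3 -c "
from h import *
go(.42,-.2,.26,1.25)"
```

```text
t 1.3 pos [ 0.1965 -0.5933  0.2313] h 0.32 F [-0.3 -0.4 -0.1] M [ 0.012 -0.007  0.021] j6 -0.11
travel [ 0.6716 -0.6062 -0.0574] rot [-0.     -0.     -0.2961]
```

```bash
python3 -m crank '{"travel":[[0.11,-0.1,-0.02],[0.22,-0.2,-0.04],[0.33,-0.3,-0.06],[0.44,-0.4,-0.06],[0.55,-0.5,-0.06]],"delta_rot":[[0,0,-0.058],[0,0,-0.116],[0,0,-0.174],[0,0,-0.232],[0,0,-0.29]],"hand":[0,0,0,0,0]}'; python3 -c "
from h import *
go(.442,.2825,.2,2.18)"
```

```text
clock: 1.92
tool_pos: [0.3499, -0.3211, 0.2609]
tool_rot: [0.001, 0.815, 0.58, 0.0]
contact_force: [0.2, 0.1, 0.5]
finger_gap: -0.001
grasp_force: 0.0
t 1.93 pos [ 0.3499 -0.3211  0.2609] h 1.236 F [0.2 0.1 0.5] M [ 0.023 -0.058 -0.015] j6 -0.56
travel [ 1.2007 -0.2226  0.1206] rot [ 0.0004  0.0004 -0.3004]
```

```bash
python3 -m crank '{"travel":[[0.12,-0.022,0],[0.24,-0.044,0],[0.36,-0.066,0],[0.48,-0.088,0],[0.6,-0.11,0]],"delta_rot":[[0,0,-0.058],[0,0,-0.116],[0,0,-0.174],[0,0,-0.232],[0,0,-0.29]],"hand":[0,0,0,0,0]}'; python3 -c "
from h import *
go(.437,.2825,.15,3.109)"
```

```text
clock: 2.55
tool_pos: [0.3974, -0.0196, 0.2607]
tool_rot: [0.001, 0.477, 0.879, 0.0]
contact_force: [0.7, -0.3, 0.8]
finger_gap: -0.002
grasp_force: 0.0
t 2.55 pos [ 0.3974 -0.0196  0.2607] h 2.147 F [ 0.7 -0.3  0.8] M [-0.041 -0.066 -0.011] j6 -0.8
travel [0.4636 0.3956 0.2213] rot [ 2.000e-04  6.000e-04 -3.061e-01]
```

```bash
python3 -m crank '{"travel":[[0.092,0.079,0],[0.184,0.158,0],[0.276,0.237,0],[0.368,0.316,0],[0.46,0.395,0]],"delta_rot":[[0,0,-0.059],[0,0,-0.118],[0,0,-0.177],[0,0,-0.236],[0,0,-0.295]],"hand":[0,0,0,0,0]}'; python3 -c "
from h import *
go(.437,.2825,.029,3.109)"
```

```text
clock: 3.18
tool_pos: [0.4391, 0.281, 0.2606]
tool_rot: [0.001, 0.033, 0.999, 0.0]
contact_force: [1.0, -0.2, 0.4]
finger_gap: -0.001
grasp_force: 0.0
t 3.17 pos [0.4391 0.281  0.2606] h 3.075 F [ 1.  -0.2  0.4] M [ 0.022 -0.048  0.013] j6 -1.07
travel [0.005  0.0026 0.4632] rot [ 0.      0.0004 -0.0107]
```

```bash
python3 -m crank '{"travel":[[0.005,0.003,0.12],[0.005,0.003,0.24],[0.005,0.003,0.36],[0.005,0.003,0.45],[0.005,0.003,0.463]],"delta_rot":[[0,0,-0.011],[0,0,-0.011],[0,0,-0.011],[0,0,-0.011],[0,0,-0.011]],"hand":[0,0,0,0,0]}'; python3 - <<'E'
from h import *
for n,(a,b,c,d) in dict(top=(265,375,145,245),side=(245,385,120,245)).items():
    p=imaging.grab_frame(n); cv2.imwrite(f"pics/{n}2.png",cv2.resize(p["pixels"][c:d,a:b],None,fx=4,fy=4))
a=cv2.imread("pics/top2.png");b=cv2.imread("pics/side2.png")
b=cv2.resize(b,None,fx=.6,fy=.6); H=max(a.shape[0],b.shape[0]); pad=lambda i:cv2.copyMakeBorder(i,0,H-i.shape[0],0,0,0)
cv2.imwrite("pics/both2.png",cv2.hconcat([pad(a),pad(b)]))
go(.5,.2795,.029,3.109)
E
```

```text
clock: 3.8
tool_pos: [0.4332, 0.2789, 0.0251]
tool_rot: [-0.004, 0.019, 1.0, -0.002]
contact_force: [0.2, -0.2, 0.5]
finger_gap: -0.002
grasp_force: 0.0
t 3.9 pos [0.4367 0.2805 0.0288] h 3.103 F [ 0.8  0.  -0. ] M [-0.008 -0.058  0.037] j6 -1.1
travel [-0.1265  0.0028 -0.0005] rot [-0.0001 -0.0002 -0.0018]
```

View pics/both2.png

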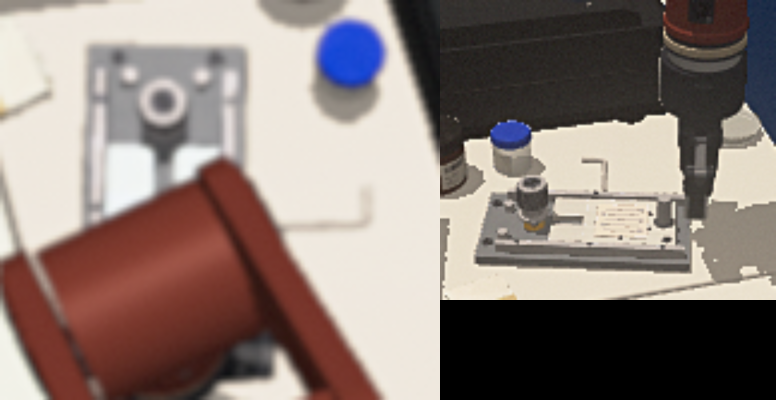

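The closed fingers stand just behind the post and clear the plate. I'll push now.

```bash
python3 -m crank '{"travel":[[-0.016,0,0],[-0.032,0,0],[-0.048,0,0],[-0.064,0,0],[-0.08,0,0]],"delta_rot":[[0,0,0],[0,0,0],[0,0,0],[0,0,0],[0,0,0]],"hand":[0,0,0,0,0]}'; python3 -m crank '{"travel":[[-0.004,0,0],[-0.006,0,0],[-0.008,0,0],[-0.008,0,0],[-0.008,0,0]],"delta_rot":[[0,0,0],[0,0,0],[0,0,0],[0,0,0],[0,0,0]],"hand":[0,0,0,0,0]}'; python3 -m crank '{"travel":[[-0.002,0,0],[-0.004,0,0],[-0.004,0,0],[-0.004,0,0],[-0.004,0,0]],"delta_rot":[[0,0,0],[0,0,0],[0,0,0],[0,0,0],[0,0,0]],"hand":[0,0,0,0,0]}'
```

```text
clock: 4.53
tool_pos: [0.4752, 0.2794, 0.0306]
tool_rot: [-0.002, 0.019, 1.0, 0.0]
contact_force: [-8.4, 0.2, 7.1]
finger_gap: -0.003
grasp_force: 4.6
clock: 5.15
tool_pos: [0.4791, 0.2793, 0.0306]
tool_rot: [-0.002, 0.019, 1.0, 0.0]
contact_force: [-9.0, 0.8, 6.0]
finger_gap: 0.002
grasp_force: 4.3
clock: 5.78
tool_pos: [0.4813, 0.2792, 0.0306]
tool_rot: [-0.002, 0.019, 1.0, 0.0]
contact_force: [-8.0, 0.1, 6.5]
finger_gap: -0.001
grasp_force: 4.2
```

```bash
for i in 1 2; do :; done; python3 -m crank '{"travel":[[-0.002,0,0],[-0.004,0,0],[-0.004,0,0],[-0.004,0,0],[-0.004,0,0]],"delta_rot":[[0,0,0],[0,0,0],[0,0,0],[0,0,0],[0,0,0]],"hand":[0,0,0,0,0]}'; python3 -m crank '{"travel":[[-0.002,0,0],[-0.003,0,0],[-0.003,0,0],[-0.003,0,0],[-0.003,0,0]],"delta_rot":[[0,0,0],[0,0,0],[0,0,0],[0,0,0],[0,0,0]],"hand":[0,0,0,0,0]}'
```

```text
clock: 6.4
tool_pos: [0.4833, 0.2791, 0.0306]
tool_rot: [-0.002, 0.019, 1.0, 0.0]
contact_force: [-7.9, 0.2, 6.3]
finger_gap: -0.002
grasp_force: 4.2
clock: 7.02
tool_pos: [0.4846, 0.2791, 0.0306]
tool_rot: [-0.002, 0.019, 1.0, 0.0]
contact_force: [-9.1, -0.0, 6.6]
finger_gap: 0.004
grasp_force: 4.3
```

```bash
python3 -m crank '{"travel":[[-0.002,0,0],[-0.004,0,0],[-0.004,0,0],[-0.004,0,0],[-0.004,0,0]],"delta_rot":[[0,0,0],[0,0,0],[0,0,0],[0,0,0],[0,0,0]],"hand":[0,0,0,0,0]}'; python3 -m crank '{"travel":[[-0.002,0,0],[-0.003,0,0],[-0.003,0,0],[-0.003,0,0],[-0.003,0,0]],"delta_rot":[[0,0,0],[0,0,0],[0,0,0],[0,0,0],[0,0,0]],"hand":[0,0,0,0,0]}'
```

```text
clock: 7.65
tool_pos: [0.4854, 0.279, 0.0306]
tool_rot: [-0.004, 0.019, 1.0, -0.0]
contact_force: [-10.7, -0.2, 9.1]
finger_gap: -0.001
grasp_force: 5.7
clock: 8.28
tool_pos: [0.4855, 0.279, 0.0306]
tool_rot: [-0.005, 0.019, 1.0, -0.0]
contact_force: [-14.8, 0.9, 13.3]
finger_gap: -0.003
grasp_force: 7.4
```

Force is rising with no further motion, so it is against the stops. I'll back off, lift and check.

```bash
python3 -m crank '{"travel":[[0.02,0,0],[0.03,0,0],[0.03,0,-0.1],[0.03,0,-0.2],[0.03,0,-0.32]],"delta_rot":[[0,0,0],[0,0,0],[0,0,0],[0,0,0],[0,0,0]],"hand":[0,0,0,0,42]}'; python3 - <<'E'
from h import *
p=imaging.grab_frame("side"); a=cv2.resize(p["pixels"][160:245,245:385],None,fx=5,fy=5,interpolation=cv2.INTER_CUBIC)
cv2.imwrite("pics/side3.png",a)
print("expected home post top px(crop)", (proj(p,[.5375+.036*-1,.2795+.0012,.05])-[244.6,159.6])*5)
go(.5885,.2782,.16,3.109)
E
```

```text
clock: 8.9
tool_pos: [0.4748, 0.2787, 0.1902]
tool_rot: [0.0, 0.019, 1.0, -0.0]
contact_force: [0.9, -0.4, -0.1]
finger_gap: 0.197
grasp_force: 0.0
expected home post top px(crop) [387.21371368 212.65421383]
t 8.95 pos [0.4804 0.2813 0.2009] h 3.103 F [2.2 1.6 5.8] M [ 0.095 -0.125  0.03 ] j6 -1.13
travel [-0.215   0.0016  0.0852] rot [ 0.0022  0.005  -0.0019]
```

View pics/side3.png

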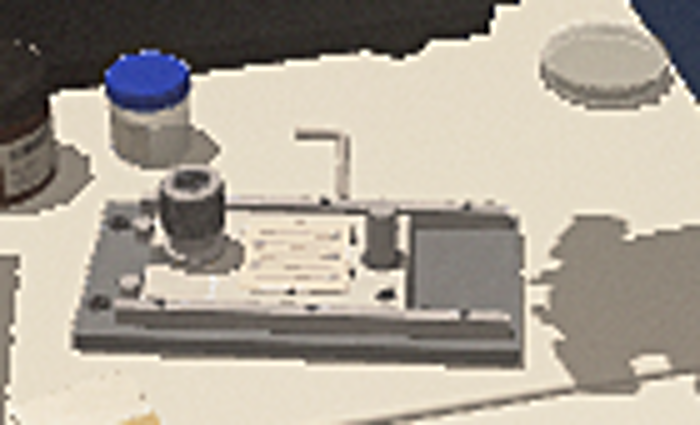

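The side view shows the post at crop (384,212), matching the predicted home pixel (387,213). The fork reaches the dowels. Next I go over the head.

```bash
python3 -m crank '{"travel":[[-0.1,0.001,0],[-0.2,0.001,0],[-0.216,0.001,0.05],[-0.216,0.001,0.15],[-0.216,0.001,0.2]],"delta_rot":[[0,0,-0.002],[0,0,-0.002],[0,0,-0.002],[0,0,-0.002],[0,0,-0.002]],"hand":[42,42,42,42,42]}'; python3 - <<'E'
from h import *
p=imaging.grab_frame("side")
go(.589,.2782,.034,3.109)
E
```

```text
clock: 9.57
tool_pos: [0.5819, 0.2745, 0.0859]
tool_rot: [-0.001, 0.016, 1.0, -0.001]
contact_force: [0.4, -0.3, 0.1]
finger_gap: 0.491
grasp_force: 0.0
t 9.62 pos [0.5798 0.2738 0.0826] h 3.109 F [-0.6 -0.5 -1.7] M [-0.004  0.034  0.015] j6 -1.21
travel [-0.0188  0.0097  0.0971] rot [-0.0009 -0.0022 -0.    ]
```

```bash
python3 -m crank '{"travel":[[0,0,0],[0,0,0],[0,0,0],[0,0,0],[0,0,0]],"delta_rot":[[0,0,0],[0,0,0],[0,0,0],[0,0,0],[0,0,0]],"hand":[42,42,42,42,42]}'; python3 - <<'E'
from h import *
go(.589,.2782,.034,3.109)
E
```

```text
clock: 10.25
tool_pos: [0.5829, 0.2755, 0.0893]
tool_rot: [0.0, 0.016, 1.0, 0.0]
contact_force: [0.5, 0.6, -0.6]
finger_gap: 0.491
grasp_force: 0.0
t 10.25 pos [0.5829 0.2755 0.0893] h 3.11 F [ 0.5  0.6 -0.6] M [ 0.038  0.01  -0.022] j6 -1.21
travel [-0.012   0.0057  0.1107] rot [0.0001 0.0003 0.0002]
```

```bash
python3 -m crank '{"travel":[[-0.012,0.006,0],[-0.012,0.006,0],[-0.012,0.006,0.05],[-0.012,0.006,0.09],[-0.012,0.006,0.11]],"delta_rot":[[0,0,0],[0,0,0],[0,0,0],[0,0,0],[0,0,0]],"hand":[42,42,42,42,42]}'; python3 -m crank '{"travel":[[0,0,0],[0,0,0],[0,0,0],[0,0,0],[0,0,0]],"delta_rot":[[0,0,0],[0,0,0],[0,0,0],[0,0,0],[0,0,0]],"hand":[42,42,42,42,42]}';python3 - <<'E'
from h import *
p=imaging.grab_frame("side"); a=cv2.resize(p["pixels"][120:245,225:345],None,fx=4.8,fy=4.8,interpolation=cv2.INTER_CUBIC)
cv2.imwrite("pics/side4.png",a)
go(.589,.2782,.034,3.109)
E
```

```text
clock: 10.88
tool_pos: [0.5873, 0.2777, 0.0315]
tool_rot: [-0.002, 0.016, 1.0, -0.001]
contact_force: [-0.7, -0.3, -0.1]
finger_gap: 0.493
grasp_force: 0.0
clock: 11.5
tool_pos: [0.5889, 0.2783, 0.0341]
tool_rot: [0.0, 0.016, 1.0, 0.0]
contact_force: [0.5, 1.0, -0.0]
finger_gap: 0.489
grasp_force: 0.0
t 11.55 pos [0.5889 0.2783 0.034 ] h 3.11 F [-0.4 -0.2 -0.7] M [-0.027  0.012 -0.003] j6 -1.2
travel [-0.0003 -0.0001  0.0001] rot [0.0001 0.0001 0.0002]
```

View pics/side4.png

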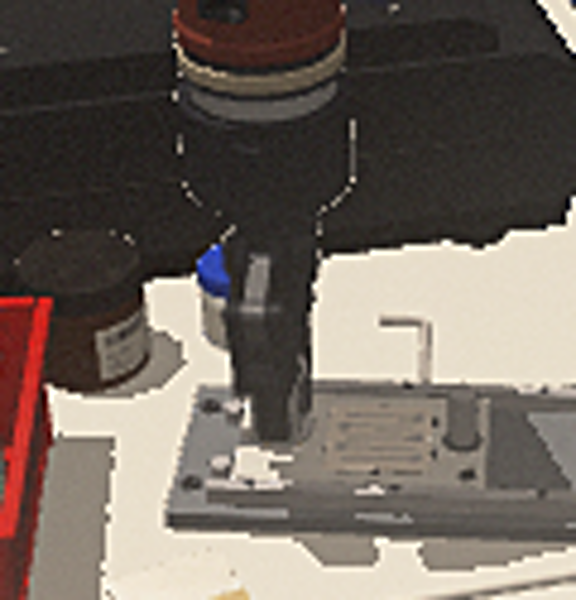

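The fingers straddle the head with about 7 mm clearance on each side. I'll close them.

```bash
python3 -m crank '{"travel":[[0,0,0],[0,0,0],[0,0,0],[0,0,0],[0,0,0]],"delta_rot":[[0,0,0],[0,0,0],[0,0,0],[0,0,0],[0,0,0]],"hand":[20,20,20,20,20]}';python3 - <<'E'
from h import *
go(.589,.2782,.034,3.109)
E
```

```text
clock: 12.18
tool_pos: [0.5888, 0.2785, 0.0341]
tool_rot: [0.0, 0.016, 1.0, 0.0]
contact_force: [-1.5, 1.8, 4.2]
finger_gap: 0.308
grasp_force: 58.9
t 12.18 pos [0.5888 0.2785 0.0341] h 3.11 F [-1.5  1.8  4.2] M [0.183 0.292 0.01 ] j6 -1.2
travel [-0.0005 -0.0006  0.0002] rot [0.0001 0.0001 0.0002]
```

```bash
python3 -m crank '{"travel":[[0,0,0.0004],[0,0,0.0008],[0,0,0.0012],[0,0,0.0012],[0,0,0.0012]],"delta_rot":[[0,0,0.04],[0,0,0.08],[0,0,0.12],[0,0,0.12],[0,0,0.12]],"hand":[20,20,20,20,20]}';python3 - <<'E'
from h import *
go(.589,.2782,.034,3.109)
E
```

```text
clock: 12.8
tool_pos: [0.5888, 0.2788, 0.0335]
tool_rot: [0.0, 0.203, 0.979, 0.001]
contact_force: [-1.2, 2.3, 5.0]
finger_gap: 0.307
grasp_force: 59.2
t 12.8 pos [0.5888 0.2788 0.0335] h 2.733 F [-1.2  2.3  5. ] M [ 0.466  0.27  -0.159] j6 -0.83
travel [-0.0008 -0.001  -0.0011] rot [ 0.0004  0.     -0.1195]
```

```bash
python3 -m crank '{"travel":[[0,0,0.0004],[0,0,0.0008],[0,0,0.0012],[0,0,0.0012],[0,0,0.0012]],"delta_rot":[[0,0,0.04],[0,0,0.08],[0,0,0.12],[0,0,0.12],[0,0,0.12]],"hand":[20,20,20,20,20]}';python3 -c "
from h import *
go(.589,.2782,.034,3.109)"; python3 -m crank '{"travel":[[0,0,0.0003],[0,0,0.0006],[0,0,0.0006],[0,0,0.0006],[0,0,0.0006]],"delta_rot":[[0,0,0.03],[0,0,0.06],[0,0,0.06],[0,0,0.06],[0,0,0.06]],"hand":[20,20,20,20,20]}';python3 -c "
from h import *
go(.589,.2782,.034,3.109)"
```

```text
clock: 13.42
tool_pos: [0.589, 0.279, 0.0329]
tool_rot: [0.0, 0.382, 0.924, 0.001]
contact_force: [-0.5, 5.4, 4.5]
finger_gap: 0.306
grasp_force: 59.2
t 13.43 pos [0.589  0.279  0.0329] h 2.357 F [-0.5  5.4  4.5] M [ 0.9    0.209 -0.134] j6 -0.45
travel [-0.0011 -0.0012 -0.0023] rot [ 6.000e-04  1.000e-04 -2.393e-01]
clock: 14.05
tool_pos: [0.5892, 0.2791, 0.0326]
tool_rot: [0.0, 0.467, 0.884, 0.001]
contact_force: [-1.4, 5.8, 4.1]
finger_gap: 0.306
grasp_force: 59.2
t 14.05 pos [0.5892 0.2791 0.0326] h 2.169 F [-1.4  5.8  4.1] M [ 0.861  0.194 -0.083] j6 -0.26
travel [-0.0014 -0.0013 -0.0029] rot [ 7.000e-04  1.000e-04 -2.993e-01]
```

```bash
cat >> h.py <<'E'
def avg(n=8):
    M=[]
    for _ in range(n):
        imaging.grab_frame("side"); s=sense(); M.append(np.r_[s["ft_torque"][2],s["contact_force"]])
    M=np.array(M); print("t %.2f h %.3f z %.4f Mz %.3f +- %.3f"%(s["clock"],head(s),s["tool_pos"][2],M[:,0].mean(),M[:,0].std()/n**.5),M[:,1:].mean(0).round(1),"j6 %.2f grip %.0f"%(s["joint_pos"][5],s["grasp_force"]))
E
python3 -c "
from h import *
avg()"; python3 -m crank '{"travel":[[0,0,0.0003],[0,0,0.0003],[0,0,0.0003],[0,0,0.0003],[0,0,0.0003]],"delta_rot":[[0,0,0.03],[0,0,0.03],[0,0,0.03],[0,0,0.03],[0,0,0.03]],"hand":[20,20,20,20,20]}'|head -1;python3 -c "
from h import *
avg()"
```

```text
t 14.45 h 2.169 z 0.0326 Mz -0.061 +- 0.008 [-1.   5.3  4.1] j6 -0.26 grip 59
clock: 15.08
t 15.47 h 2.074 z 0.0324 Mz -0.052 +- 0.013 [-0.8  5.3  3.7] j6 -0.17 grip 59
```

```bash
for i in 1 ; do python3 -m crank '{"travel":[[0,0,0.0003],[0,0,0.0003],[0,0,0.0003],[0,0,0.0003],[0,0,0.0003]],"delta_rot":[[0,0,0.03],[0,0,0.03],[0,0,0.03],[0,0,0.03],[0,0,0.03]],"hand":[20,20,20,20,20]}'|head -1;python3 -c "
from h import *
avg()";done;  python3 -m crank '{"travel":[[0,0,0.0003],[0,0,0.0003],[0,0,0.0003],[0,0,0.0003],[0,0,0.0003]],"delta_rot":[[0,0,0.03],[0,0,0.03],[0,0,0.03],[0,0,0.03],[0,0,0.03]],"hand":[20,20,20,20,20]}'|head -1;python3 -c "
from h import *
avg()"
```

```text
clock: 16.1
t 16.50 h 1.980 z 0.0323 Mz -0.068 +- 0.008 [-0.6  5.5  3.8] j6 -0.08 grip 59
clock: 17.12
t 17.52 h 1.886 z 0.0321 Mz -0.059 +- 0.010 [-0.   5.6  3.4] j6 0.02 grip 59
```

```bash
python3 -m crank '{"travel":[[0,0,0.0003],[0,0,0.0003],[0,0,0.0003],[0,0,0.0003],[0,0,0.0003]],"delta_rot":[[0,0,0.03],[0,0,0.03],[0,0,0.03],[0,0,0.03],[0,0,0.03]],"hand":[20,20,20,20,20]}'|head -1;python3 -c "
from h import *
avg()";  python3 -m crank '{"travel":[[0,0,0.0003],[0,0,0.0003],[0,0,0.0003],[0,0,0.0003],[0,0,0.0003]],"delta_rot":[[0,0,0.03],[0,0,0.03],[0,0,0.03],[0,0,0.03],[0,0,0.03]],"hand":[20,20,20,20,20]}'|head -1;python3 -c "
from h import *
avg()"
```

```text
clock: 18.15
t 18.55 h 1.792 z 0.0320 Mz -0.071 +- 0.005 [-0.4  6.1  3.3] j6 0.11 grip 59
clock: 19.18
t 19.57 h 1.697 z 0.0319 Mz -0.055 +- 0.009 [0.  6.  2.9] j6 0.21 grip 59
```

```bash
python3 -m crank '{"travel":[[0,0,0.0003],[0,0,0.0003],[0,0,0.0003],[0,0,0.0003],[0,0,0.0003]],"delta_rot":[[0,0,0.03],[0,0,0.03],[0,0,0.03],[0,0,0.03],[0,0,0.03]],"hand":[20,20,20,20,20]}'|head -1;python3 -c "
from h import *
avg()";  python3 -m crank '{"travel":[[0,0,0.0003],[0,0,0.0003],[0,0,0.0003],[0,0,0.0003],[0,0,0.0003]],"delta_rot":[[0,0,0.03],[0,0,0.03],[0,0,0.03],[0,0,0.03],[0,0,0.03]],"hand":[20,20,20,20,20]}'|head -1;python3 -c "
from h import *
avg()"
```

```text
clock: 20.2
t 20.60 h 1.603 z 0.0317 Mz -0.068 +- 0.006 [0.2 5.8 3. ] j6 0.30 grip 59
clock: 21.22
t 21.62 h 1.509 z 0.0316 Mz -0.077 +- 0.010 [0.4 6.1 2.8] j6 0.40 grip 59
```

```bash
python3 -m crank '{"travel":[[0,0,0.0003],[0,0,0.0003],[0,0,0.0003],[0,0,0.0003],[0,0,0.0003]],"delta_rot":[[0,0,0.03],[0,0,0.03],[0,0,0.03],[0,0,0.03],[0,0,0.03]],"hand":[20,20,20,20,20]}'|head -1;python3 -c "
from h import *
avg()";  python3 -m crank '{"travel":[[0,0,0.0003],[0,0,0.0003],[0,0,0.0003],[0,0,0.0003],[0,0,0.0003]],"delta_rot":[[0,0,0.03],[0,0,0.03],[0,0,0.03],[0,0,0.03],[0,0,0.03]],"hand":[20,20,20,20,20]}'|head -1;python3 -c "
from h import *
avg()"
```

```text
clock: 22.25
t 22.65 h 1.415 z 0.0314 Mz -0.059 +- 0.009 [0.7 5.8 2.6] j6 0.49 grip 59
clock: 23.28
t 23.68 h 1.320 z 0.0312 Mz -0.076 +- 0.011 [0.7 5.9 2.5] j6 0.58 grip 59
```

```bash
python3 -m crank '{"travel":[[0,0,0.0003],[0,0,0.0003],[0,0,0.0003],[0,0,0.0003],[0,0,0.0003]],"delta_rot":[[0,0,0.03],[0,0,0.03],[0,0,0.03],[0,0,0.03],[0,0,0.03]],"hand":[20,20,20,20,20]}'|head -1;python3 -c "
from h import *
avg()";  python3 -m crank '{"travel":[[0,0,0.0003],[0,0,0.0003],[0,0,0.0003],[0,0,0.0003],[0,0,0.0003]],"delta_rot":[[0,0,0.03],[0,0,0.03],[0,0,0.03],[0,0,0.03],[0,0,0.03]],"hand":[20,20,20,20,20]}'|head -1;python3 -c "
from h import *
avg()"
```

```text
clock: 24.3
t 24.70 h 1.226 z 0.0311 Mz -0.051 +- 0.008 [1.3 5.7 2.2] j6 0.68 grip 59
clock: 25.32
t 25.73 h 1.132 z 0.0310 Mz -0.075 +- 0.012 [1.  5.9 2.4] j6 0.77 grip 59
```

```bash
python3 -m crank '{"travel":[[0,0,0.0003],[0,0,0.0003],[0,0,0.0003],[0,0,0.0003],[0,0,0.0003]],"delta_rot":[[0,0,0.03],[0,0,0.03],[0,0,0.03],[0,0,0.03],[0,0,0.03]],"hand":[20,20,20,20,20]}'|head -1;python3 -c "
from h import *
avg()";  python3 -m crank '{"travel":[[0,0,0.0003],[0,0,0.0003],[0,0,0.0003],[0,0,0.0003],[0,0,0.0003]],"delta_rot":[[0,0,0.03],[0,0,0.03],[0,0,0.03],[0,0,0.03],[0,0,0.03]],"hand":[20,20,20,20,20]}'|head -1;python3 -c "
from h import *
avg()"
```

```text
clock: 26.35
t 26.75 h 1.038 z 0.0308 Mz -0.070 +- 0.008 [1.2 5.3 2. ] j6 0.87 grip 59
clock: 27.38
t 27.77 h 0.943 z 0.0307 Mz -0.069 +- 0.008 [1.4 5.3 2. ] j6 0.96 grip 59
```

```bash
python3 -m crank '{"travel":[[0,0,0.0003],[0,0,0.0003],[0,0,0.0003],[0,0,0.0003],[0,0,0.0003]],"delta_rot":[[0,0,0.03],[0,0,0.03],[0,0,0.03],[0,0,0.03],[0,0,0.03]],"hand":[20,20,20,20,20]}'|head -1;python3 -c "
from h import *
avg()";  python3 -m crank '{"travel":[[0,0,0.0003],[0,0,0.0003],[0,0,0.0003],[0,0,0.0003],[0,0,0.0003]],"delta_rot":[[0,0,0.03],[0,0,0.03],[0,0,0.03],[0,0,0.03],[0,0,0.03]],"hand":[20,20,20,20,20]}'|head -1;python3 -c "
from h import *
avg()"
```

```text
clock: 28.4
t 28.80 h 0.849 z 0.0305 Mz -0.066 +- 0.010 [1.9 5.5 1.7] j6 1.05 grip 59
clock: 29.42
t 29.82 h 0.755 z 0.0303 Mz -0.076 +- 0.018 [1.4 5.4 1.9] j6 1.15 grip 59
```

```bash
python3 -m crank '{"travel":[[0,0,0.0003],[0,0,0.0003],[0,0,0.0003],[0,0,0.0003],[0,0,0.0003]],"delta_rot":[[0,0,0.03],[0,0,0.03],[0,0,0.03],[0,0,0.03],[0,0,0.03]],"hand":[20,20,20,20,20]}'|head -1;python3 -c "
from h import *
avg()";  python3 -m crank '{"travel":[[0,0,0.0003],[0,0,0.0003],[0,0,0.0003],[0,0,0.0003],[0,0,0.0003]],"delta_rot":[[0,0,0.03],[0,0,0.03],[0,0,0.03],[0,0,0.03],[0,0,0.03]],"hand":[20,20,20,20,20]}'|head -1;python3 -c "
from h import *
avg()"
```

```text
clock: 30.45
t 30.85 h 0.661 z 0.0302 Mz -0.070 +- 0.009 [2.  5.5 1.7] j6 1.24 grip 59
clock: 31.48
t 31.88 h 0.566 z 0.0301 Mz -0.086 +- 0.009 [1.9 5.  1.8] j6 1.34 grip 59
```

```bash
python3 -m crank '{"travel":[[0,0,0.0003],[0,0,0.0003],[0,0,0.0003],[0,0,0.0003],[0,0,0.0003]],"delta_rot":[[0,0,0.03],[0,0,0.03],[0,0,0.03],[0,0,0.03],[0,0,0.03]],"hand":[20,20,20,20,20]}'|head -1;python3 -c "
from h import *
avg()"
```

```text
clock: 32.5
t 32.90 h 0.472 z 0.0301 Mz -0.081 +- 0.008 [1.9 4.9 2.1] j6 1.43 grip 59
```

```bash
python3 -m crank '{"travel":[[0,0,0.0002],[0,0,0.0002],[0,0,0.0002],[0,0,0.0002],[0,0,0.0002]],"delta_rot":[[0,0,0.02],[0,0,0.02],[0,0,0.02],[0,0,0.02],[0,0,0.02]],"hand":[20,20,20,20,20]}'|head -1;python3 -c "
from h import *
avg()"
```

```text
clock: 33.52
t 33.92 h 0.410 z 0.0301 Mz 0.020 +- 0.015 [1.8 4.8 2.5] j6 1.49 grip 59
```

```bash
python3 -c "
from h import *
avg(16)
go(.589,.2782,.034,3.109)"
```

```text
t 34.73 h 0.410 z 0.0301 Mz 0.032 +- 0.009 [2.1 4.7 2.4] j6 1.49 grip 59
t 34.73 pos [0.5906 0.2788 0.0301] h 0.41 F [1.9 4.6 2.9] M [ 0.841 -0.303  0.047] j6 1.49
travel [-0.0033 -0.0001 -0.0079] rot [ 2.000e-03 -3.000e-04 -8.591e-01]
```

The resting torque has climbed about 0.10 Nm from its -0.07 baseline, and the head has stopped sinking. That is mid-range, so I'll release and rise.

```bash
python3 -m crank '{"travel":[[0,0,0],[0,0,0],[0,0,0],[0,0,0],[0,0,0]],"delta_rot":[[0,0,0],[0,0,0],[0,0,0],[0,0,0],[0,0,0]],"hand":[44,44,44,44,44]}';python3 -m crank '{"travel":[[0,0,-0.02],[0,0,-0.06],[0,0,-0.14],[0,0,-0.22],[0,0,-0.3]],"delta_rot":[[0,0,0],[0,0,0],[0,0,0],[0,0,0],[0,0,0]],"hand":[44,44,44,44,44]}'; python3 -m crank '{"travel":[[0.05,0,0],[0.15,0,0],[0.15,0,0],[0.15,0,0],[0.15,0,0]],"delta_rot":[[0,0,0],[0,0,0],[0,0,0],[0,0,0],[0,0,0]],"hand":[44,44,44,44,44]}'|head -2; python3 - <<'E'
from h import *
p=imaging.grab_frame("side"); a=cv2.resize(p["pixels"][160:245,245:385],None,fx=5,fy=5,interpolation=cv2.INTER_CUBIC)
cv2.imwrite("pics/side5.png",a)
E
```

```text
clock: 35.35
tool_pos: [0.5886, 0.2781, 0.0293]
tool_rot: [0.0, 0.979, 0.203, -0.0]
contact_force: [-1.3, -0.6, -0.2]
finger_gap: 0.514
grasp_force: 0.0
clock: 35.98
tool_pos: [0.5892, 0.2785, 0.183]
tool_rot: [-0.0, 0.979, 0.203, 0.001]
contact_force: [-0.1, 0.0, 0.5]
finger_gap: 0.514
grasp_force: 0.0
clock: 36.6
tool_pos: [0.6568, 0.3078, 0.1803]
```

View pics/side5.png

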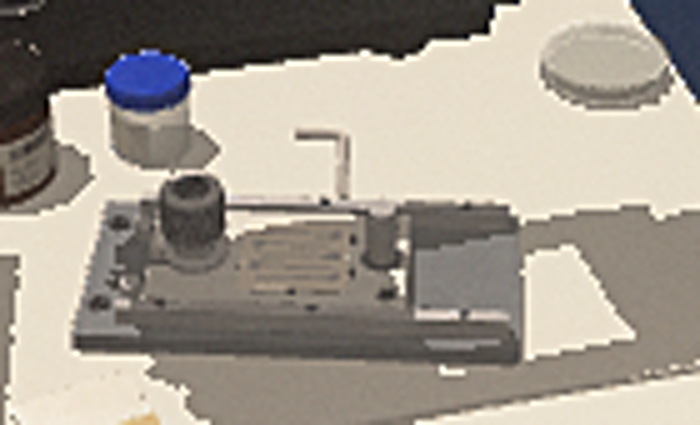

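The side view shows the head lowered with its pad flush on the fork. The post is at (383,212), so the carrier is still home, and the jar, key and dish have not moved.

```bash
python3 -c "
from rig import ctrl,sense
print(sense()['clock'],sense()['contact_force']);print(ctrl.sign_off())"
```

```text
36.65 [-0.44884238  0.52012511 -0.25098365]
the job is handed in; nothing more can be done
None
```

I handed the job in at 36.7 s: the carrier is home against the dowels, the thumbscrew is seated with about a 0.10 Nm torque climb, and the gripper is clear. I inferred the seating from that climb and the head no longer sinking. I did not measure the pad force directly, and the hand-in returned no verdict.

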